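# Hang up the wash basket and hold the cleaner's lid open at the pointer

## Task

The wire wash basket is standing on the closed lid of the ultrasonic cleaner: take it by its handle and hang it by that handle on both hooks of the twin-hook drip stand, and let go of it. Then raise the cleaner's lid by its front bar until the lid lines up with the brass pointer at its side, and finish while holding it there for the tank inspection, for it falls shut when let go. Do not shift the pointer or anything else lying on the bench.

Things in the scene. Friction and masses are not known exactly. Their poses are not given: they have to be found in the camera images.
- basket: wire basket, loose, about 220 g, 60 (its x) x 130 (its y) x 40 high; origin at the centre of its underside, z up. It stands on the lid. A rigid bail (round bar, 9 diameter) rises from its two ends at y = -62 and +62 to a straight top bar along y, 110 above the underside.
- bail (a point): middle of the basket's top bar, on the bar's centre line; same axes as the basket (the bar runs along y)
- stand: fixed drip stand; origin on the bench between the feet of its two uprights, z up, front to its -x. Base plate 150 x 150 x 12, centred 45 in front of the origin. Two equal bent steel rods, 8 diameter, at y = -42 and +42: each rises at x = 0 to a centre line 200 above the bench, runs level towards -x to x = -105, then slants up to a tip at x = -118, z = 220. A thin bar joins them at z = 100.
- hang_point (a point): in the stand's frame at (-60, 0, 208.5): where the middle of the basket's top bar lies when it rests on both hooks along the stand's y, about midway between the uprights and the upturned tips; same axes as the stand
- cleaner: fixed ultrasonic cleaner, open steel tank 180 (x) x 200 (y) x 120 high under its lid; origin at the centre of its underside, z up, front to its -x, control panel with two knobs on its front
- lid_bar (a point): middle of the lid's handle bar, on its centre line, 220 from the hinge line; turns with the lid; its axes are parallel to the cleaner's when shut. The bar is round, 10 diameter, 120 long along y, 45 clear in front of the lid's front edge, in the lid's plane, held by two 10 mm rods at y = -60 and +60.
- hinge_point (a point): middle of the lid's hinge line: in the cleaner's frame at (85, 0, 124); same axes as the cleaner
- lid (a joint): opening angle of the lid in rad: 0 shut and level, grows as the front rises, at most 1.5. The lid is a flat aluminium plate, 172 x 200 x 8 thick, hinged along the cleaner's y at the far rim, about 450 g, no stay: it falls shut when let go. When shut its top is 128 above the bench.
- pointer (a joint): angle of the brass pointer in rad, same hinge line and same zero as the lid: 0 would be level, it stands between 0.5 and 1.0; the lid lines up with it when the two angles are equal. A light friction joint, easily knocked.
- pointer_tip (a point): tip of the brass pointer, a flat arm 103 long, 20 high at the tip, 6 thick, swung about the hinge line just outside the cleaner's +y side (116 from its middle); turns with the pointer, its x axis runs along the arm, away from the tip
- dish: bystander, leave alone: small open white dish 70 x 45 x 28; origin at the centre of its underside
- ring_a: bystander, leave alone: brass ring, 26 outside, 8 high, lying flat; origin at the centre of its underside
- ring_b: bystander, leave alone: brass ring, 26 outside, 8 high, lying flat; origin at the centre of its underside
- jar: bystander, leave alone: amber glass jar, 50 diameter, 60 high; origin at the centre of its underside
- block: bystander, leave alone: steel bench block 60 x 60 x 25; origin at the centre of its underside
- hammer: bystander, leave alone: jeweller's hammer lying on the bench, wooden handle, about 250 long
- scriber: bystander, leave alone: screwdriver-like scriber with a pale wooden handle, lying on the bench
There are look-alikes about, which are no part of the job. What is meant by the basket is not purple, and is the larger of those in its own colour.

How it is judged (in metres and radians):
On the way:
1. the basket hangs by its handle on both hooks, let go (contact force between the fingers and basket below 0.1 N and contact force between basket and stand above 0.5 N and z of bail in the frame of stand between 0.196 and 0.222 m and x of bail in the frame of stand between -0.118 and 0 m and y of bail in the frame of stand between -0.03 and 0.03 m and angle between basket's own z axis and vertical below 0.3 rad and linear speed of basket below 0.2 m/s), for 0.3 s.
At the end, for the whole second after the job is handed in: The basket hangs upright and still by its top bar across both hooks, between the uprights and the upturned tips, roughly centred (within 30 mm), not touched by the fingers; the lid is still, within 0.09 rad (5 degrees) of the pointer, with the gripper's fingers holding it there (contact force between the fingers and basket below 0.1 N and contact force between basket and stand above 0.5 N and z of bail in the frame of stand between 0.196 and 0.222 m and x of bail in the frame of stand between -0.118 and 0 m and y of bail in the frame of stand between -0.03 and 0.03 m and angle between basket's own z axis and vertical below 0.3 rad and linear speed of basket below 0.08 m/s and angle between the x axis of lid_bar and the x axis of pointer_tip, either way round below 0.09 rad and value of joint lid above 0.3 rad and velocity of joint lid between -0.05 and 0.05 rad/s and contact force between the fingers and lid above 0.5 N); the arm keeps its last pose, push and grip.
It fails at once if the pointer was shifted (distance of pointer_tip from where it was at the start of the episode above 0.012 m).
It fails at once if a bystander was shifted by more than 30 mm (distance of any of hammer, scriber, dish, ring_a, ring_b, jar, block from where it was at the start of the episode above 0.03 m).
It also fails if it takes over 72 s, if anything falls off the work surface, if the arm or the gripper's body presses on something with over 40 N, if the wrist force passes 120 N, or if a joint passes its speed limit or range.

## Robot

A 6-joint arm with a two-finger parallel gripper is mounted at the origin on the work surface. World frame = base frame: x ahead of the robot, y to its left, z up, the work surface at z = 0. Lengths are in mm, angles in rad, forces in N, time in s.
With the tool pointing down it reaches from about 300 to 775 mm from the base axis. Payload 14.6 kg.
Tool frame: the origin (TCP) lies on the centre line of the jaws, within the pads' length; the fingertips stand 19 mm ahead of it and the grasp point (between the pads) is the TCP (bot.tip_reach is the distance from the TCP to the fingertips, in mm); y points along the fingers, x is the direction in which the jaws open and shut, and the axes are right-handed (so a half turn about y gives the same grasp; the last joint's range is limited). The gripper opens to 85 mm and grips with 20 to 120 N. Pads are 22 mm wide; open, the fingers measure 114 mm over their backs; the gripper's body (76 mm by 85 mm) begins 54 mm behind the grasp point. The pads swing forward as they close: fully open they stand 13 mm farther back than shut.
Start: joints at [1.14, 0.3, 1.521, -0, 1.321, -0.067], TCP at [195.702, 513.994, 250.281] pointing down, gripper open.
Joint ranges: [-3.03, 3.03], [-0.79, 2.21], [0.23, 2.52], [-1.04, 4.18], [0, 3.07], [-2.55, 2.55]. Speed limits (rad/s): [2.22, 2.22, 2.57, 3.14, 3.14, 3.14].

## Interface

Orientations are given as a unit quaternion [w, x, y, z].
In Python, from rig import bot gives the robot as it stands. Calls block until the motion is done:
- bot.move_to(position, orientation): joint-space move of the TCP to a pose.
- bot.servo_line(position, attitude=None, speed=150, until_force=None): straight line of the TCP; attitude=None keeps the orientation; speed is the mean speed in mm/s. With until_force (N) it stops when the force on the tool has changed by that much, and returns True; else False.
- bot.move_joints(angles): joint-space move.
- bot.move_gripper(opening, grip_force=None): finger opening in mm; grip_force is the grip in N (None keeps the last); returns when the fingers have stopped.
- bot.dwell(seconds).
- bot.ik(position, orientation): joint angles nearest the present ones, or None.
- bot.read_state(): the state.
- bot.read_camera(name): name is "scene" or "top" or "wrist"; returns a dict with "image" (420x560x3 uint8, blue, green, red), "depth" (420x560 float32, mm along the optical axis (not along the pixel's ray), 0 where there is no reading), "fovy" (degrees; the focal length in pixels is half the picture's height over the tangent of half this angle, whatever the lens; pixels are square), "cx", "cy" (the principal point, pixels), "eye" and "attitude" of the camera in the world; the wrist camera has in their place "mount" (4x4, takes a point from camera to tool coordinates, whose origin is the TCP and whose axes are the tool frame's). Camera axes: x right, y down, z forward; pixel columns grow to the right and rows downward; lengths in mm; the calibration is good to about 2 mm. A picture is of the moment at which its call begins: read the wrist's pose just before it.
A pose or a line that the arm cannot do raises bot.MotionError and nothing moves.
- bot.finish_job(): hands the job in, once; it reports no verdict.
The state is a dict: "clock": time; "joint_positions": joint angles; "qvel": joint speeds; "effort": joint torques, N m; "ee_pos": TCP position; "tool_rot": TCP orientation; "ft_force": force on the tool from outside, world axes, zero at the start; "moment": the same for the moment, N m; "grip_width": finger opening in mm.
Only numpy, scipy, OpenCV 4.12 (cv2) and the standard library are available. Lean on these libraries where they do the work, as an engineer would, in place of code of your own. Each camera call takes 0.05 s, during which the arm holds its last target. There are 200 camera calls.

## Working session

There is one attempt and no reset: what is moved stays moved. The work goes in short steps, each a Python script; the robot and the scene stay as the last script left them, time stands still between calls to the robot, and variables do not carry over. Pictures are saved under pics/ and viewed, about 8 in all and at most 12, crops included, and the job is handed in when it is done.

```bash
ls; mkdir -p pics; cat > h.py <<'E'
from rig import bot
import numpy as np, cv2
from scipy.spatial.transform import Rotation as R
def q2R(q): return R.from_quat([q[1],q[2],q[3],q[0]]).as_matrix()
def R2q(M):
    q=R.from_matrix(M).as_quat(); return [q[3],q[0],q[1],q[2]]
def cam(n):
    s=bot.read_state(); c=bot.read_camera(n); h=c["image"].shape[0]
    c["f"]=h/2/np.tan(np.radians(c["fovy"])/2)
    if n=="wrist":
        T=np.eye(4);T[:3,:3]=q2R(s["tool_rot"]);T[:3,3]=s["ee_pos"];T=T@np.array(c["mount"])
        c["R"],c["eye"]=T[:3,:3],T[:3,3]
    else:
        a=np.array(c["attitude"]); c["R"]=a if a.shape==(3,3) else q2R(a); c["eye"]=np.array(c["eye"])
    return c
def ray(c,u,v): return c["R"]@np.array([(u-c["cx"])/c["f"],(v-c["cy"])/c["f"],1])
def onz(c,u,v,z):
    d=ray(c,u,v); return c["eye"]+d*(z-c["eye"][2])/d[2]
def cloud(c):
    v,u=np.mgrid[:c["depth"].shape[0],:c["depth"].shape[1]]; Z=c["depth"]
    P=np.stack([(u-c["cx"])/c["f"]*Z,(v-c["cy"])/c["f"]*Z,Z],-1)@c["R"].T+c["eye"]
    P[Z==0]=np.nan; return P
def proj(c,p):
    q=c["R"].T@(np.array(p)-c["eye"]); return q[:2]/q[2]*c["f"]+[c["cx"],c["cy"]]
E
python3 - <<'E'
from h import *
import pickle
for n in("scene","top"):
    c=cam(n); pickle.dump(c,open(n+".pkl","wb")); cv2.imwrite(f"pics/{n}.png",cv2.resize(c["image"],(800,600),interpolation=cv2.INTER_CUBIC))
    print(n,c["eye"],c["f"],c["cx"],c["cy"],c["R"].round(3).tolist(),(c["depth"]>0).mean())
print(bot.read_state())
E
```

```text
pics
scene [1055.21638909  438.44697704 1083.51261441] 450.7329152303398 283.71674887062306 205.25540724942988 [[-0.613, 0.629, -0.478], [0.79, 0.484, -0.376], [-0.005, -0.608, -0.794]] 0.9962074829931973
top [ 373.76613587   -9.35527712 1188.19041823] 423.4948386562873 277.1970553524628 204.44415106202385 [[0.02, -0.992, 0.123], [-1.0, -0.02, 0.005], [-0.002, -0.123, -0.992]] 0.9959013605442177
{'clock': 0.1, 'joint_positions': array([ 1.14038373e+00,  3.00404781e-01,  1.52155446e+00,  7.87878116e-06,
        1.32071913e+00, -6.65835216e-02]), 'qvel': array([ 0.00073978, -0.00171983, -0.00039086, -0.0003501 ,  0.00220135,
        0.0003253 ]), 'effort': array([ 9.45416687e-04, -5.44378424e+01, -3.62373841e+01, -1.07768669e-04,
        2.93058598e-03,  4.68582834e-05]), 'ee_pos': array([195.62632688, 513.81150585, 249.76894772]), 'tool_rot': array([-0.58201228,  0.58240031,  0.40096128, -0.40162375]), 'ft_force': array([-0.22306323, -0.57764025,  0.01442051]), 'moment': array([-3.24101043e-02, -1.68071158e-02,  9.05614650e-05]), 'grip_width': 85.51393527447117}
```

View pics/scene.png

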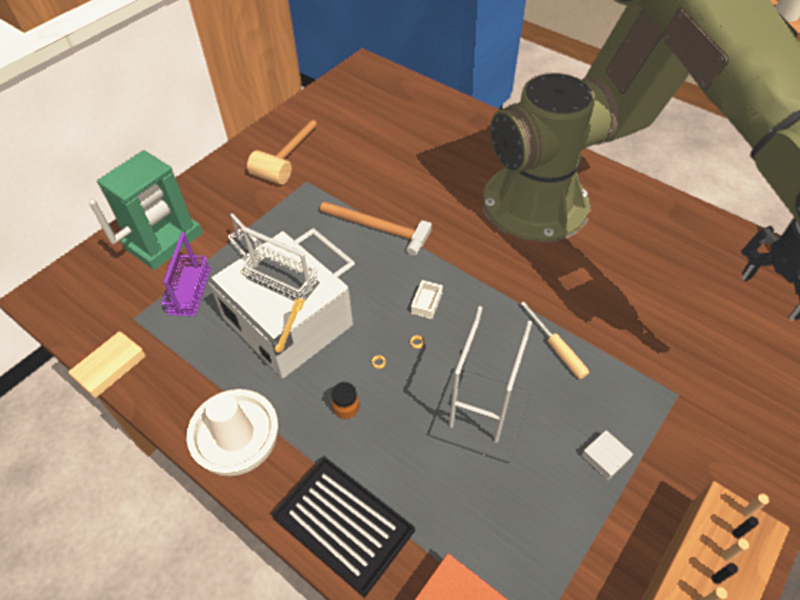

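View pics/top.png

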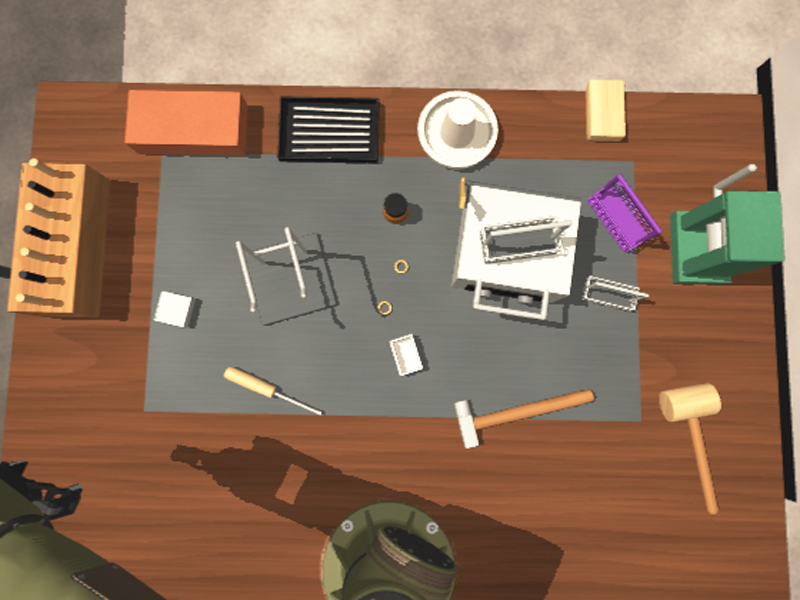

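Scene shows the cleaner at (280,310) with the white basket on its lid, and the pointer arm at (290,325). The stand is at (480,400). The top view shows the cleaner at (515,240) with its bar at (510,300) facing the robot, and the stand's hooks at (275,270). Next I take clouds of these.

```bash
python3 - <<'E'
from h import *
import pickle
T,S=[pickle.load(open(n+".pkl","rb")) for n in("top","scene")]
PT,PS=cloud(T),cloud(S)
def box(P,lo,hi):
    with np.errstate(invalid='ignore'): m=((P>lo)&(P<hi)).all(-1)
    return P[m],m
def line(Q):
    m=Q.mean(0);d=np.linalg.svd(Q-m)[2][0];t=(Q-m)@d
    return m.round(1),d.round(3),(m+d*t.min()).round(0),(m+d*t.max()).round(0)
def rows(n,u0,u1,v0,v1): pass
# regions by top px
a=onz(T,515*.7,240*.7,128);b=onz(T,275*.7,270*.7,200);print("cleaner~",a,"stand~",b)
for nm,P in(("top",PT),("scene",PS)):
    Q,_=box(P,[a[0]-180,a[1]-150,122],[a[0]+150,a[1]+150,134]); print(nm,"lidpts",len(Q),np.median(Q[:,2]),cv2.minAreaRect(Q[:,:2].astype(np.float32)))
    Q,_=box(P,[a[0]-120,a[1]-130,225],[a[0]+120,a[1]+130,260]); print("bail",len(Q),line(Q), np.percentile(Q[:,2],95))
    Q,m=box(P,[b[0]-150,b[1]-120,188],[b[0]+150,b[1]+120,235])
    n,l=cv2.connectedComponents(m.astype(np.uint8))
    for k in range(1,n):
        if (l==k).sum()>15: print("hook",(l==k).sum(),line(P[l==k]))
    Q,m=box(P,[b[0]-200,b[1]-150,8],[b[0]+200,b[1]+150,18]); print("base",len(Q),cv2.minAreaRect(Q[:,:2].astype(np.float32)) if len(Q) else 0)
    Q,m=box(P,[b[0]-150,b[1]-120,94],[b[0]+150,b[1]+120,108]); print("bar100",len(Q),line(Q))
    hsv=cv2.cvtColor((T if nm=="top" else S)["image"],cv2.COLOR_BGR2HSV)
    ym=(hsv[...,0]>12)&(hsv[...,0]<30)&(hsv[...,1]>110)
    Q,m=box(P,[a[0]-150,a[1]+50,110],[a[0]+150,a[1]+180,300]); m&=ym; print("pointer",m.sum(),line(P[m]) if m.sum()>3 else 0)
E
```

```text
cleaner~ [ 603.46853424 -214.86642947  128.        ] stand~ [529.40915371 196.05210268 200.        ]
top lidpts 4970 127.95892614172578 ((587.1331787109375, -211.33786010742188), (219.1885986328125, 231.6201629638672), 81.9691162109375)
bail 231 (array([ 599.1, -218.5,  240.8]), array([-0.158,  0.987, -0.005]), array([ 610., -284.,  241.]), array([ 589., -154.,  240.])) 244.1481342418914
hook 176 (array([542.3, 160.9, 205. ]), array([-0.951, -0.295,  0.094]), array([602., 179., 199.]), array([482., 142., 211.]))
hook 182 (array([517.5, 240.9, 204.4]), array([-0.951, -0.296,  0.085]), array([576., 259., 199.]), array([457., 222., 210.]))
base 2405 ((519.0035400390625, 210.78128051757812), (200.3106689453125, 397.5961608886719), 78.5469741821289)
bar100 90 (array([584.9, 221.3, 102.8]), array([-0.286,  0.958,  0.004]), array([599., 175., 103.]), array([574., 259., 103.]))
pointer 55 (array([ 670.4, -114.4,  183.7]), array([-0.627,  0.086,  0.775]), array([ 715., -121.,  128.]), array([ 649., -111.,  210.]))
scene lidpts 3291 128.59766203907895 ((586.402587890625, -207.93817138671875), (221.8563232421875, 231.62905883789062), 81.57805633544922)
bail 185 (array([ 600.4, -214.3,  240.1]), array([-0.158,  0.987, -0.001]), array([ 611., -283.,  240.]), array([ 590., -151.,  240.])) 244.63025281021174
hook 181 (array([543.7, 164. , 204.8]), array([ 0.951,  0.294, -0.099]), array([482., 145., 211.]), array([603., 182., 199.]))
hook 190 (array([519.2, 244. , 205. ]), array([ 0.951,  0.291, -0.101]), array([459., 226., 211.]), array([579., 262., 199.]))
base 2594 ((488.36322021484375, 228.74453735351562), (251.84600830078125, 320.339111328125), 37.33108901977539)
bar100 124 (array([587.2, 221.9, 102.5]), array([-0.301,  0.954,  0.011]), array([601., 179., 102.]), array([574., 265., 103.]))
pointer 191 (array([ 679.7, -114.4,  166.2]), array([ 0.57 , -0.091, -0.816]), array([ 650., -110.,  209.]), array([ 714., -120.,  117.]))
```

```bash
python3 - <<'E'
from h import *
import pickle
for nm in("top","scene"):
    c=pickle.load(open(nm+".pkl","rb")); P=cloud(c)
    def box(lo,hi):
        with np.errstate(invalid='ignore'): m=((P>lo)&(P<hi)).all(-1)
        return m
    hsv=cv2.cvtColor(c["image"],cv2.COLOR_BGR2HSV); white=(hsv[...,1]<60)&(hsv[...,2]>110)
    m=box([430,-330,115],[520,-100,135])
    n,l,st,_=cv2.connectedComponentsWithStats(m.astype(np.uint8))
    Q=P[m]; print(nm,len(Q))
    # bar direction: bin front-most points over y
    for y in range(-290,-130,20):
        q=Q[(abs(Q[:,1]-y)<5)]; q=q[q[:,0]<q[:,0].min()+12] if len(q) else q
        if len(q): print(y,q[:,0].min().round(1),q[:,0].mean().round(1),q[:,2].max().round(1),len(q))
    for a in(-6,-8,-10):
        ex=np.array([np.cos(np.radians(a)),np.sin(np.radians(a))]); ey=np.array([-ex[1],ex[0]])
        m=box([510,-350,126.5],[740,-90,130.5])&white; Q=P[m][:,:2]; x,y=Q@ex,Q@ey
        print(a,"lid x",np.percentile(x,[.3,99.7]).round(1),"y",np.percentile(y,[.3,99.7]).round(1), "rect",cv2.minAreaRect(Q.astype(np.float32)))
    ym=(hsv[...,0]>12)&(hsv[...,0]<30)&(hsv[...,1]>110)&box([450,-170,100],[760,-60,300])
    ex=np.array([np.cos(-.139),np.sin(-.139),0]);Q=P[ym]; x=Q@ex; z=Q[:,2]
    for z0 in range(100,230,12):
        k=abs(z-z0)<6
        if k.any(): print("ptr",z0,x[k].min().round(1),x[k].max().round(1),k.sum(), (Q[k]@[.139,.99,0]).max().round(1))
E
```

```text
top 433
-290 510.3 513.7 131.0 17
-270 464.1 469.7 130.4 7
-250 466.1 470.0 132.2 15
-230 468.3 472.1 133.3 16
-210 470.4 475.5 130.7 16
-190 473.1 478.3 132.3 16
-170 477.1 481.0 130.8 16
-150 479.1 483.9 132.1 19
-6 lid x [535.2 717.7] y [-258.1  -57.7] rect ((601.2882080078125, -216.923828125), (209.5631866455078, 194.2770233154297), 82.31065368652344)
-8 lid x [538.2 721.6] y [-235.1  -37. ] rect ((601.2882080078125, -216.923828125), (209.5631866455078, 194.2770233154297), 82.31065368652344)
-10 lid x [540.6 727.5] y [-213.9  -13.3] rect ((601.2882080078125, -216.923828125), (209.5631866455078, 194.2770233154297), 82.31065368652344)
ptr 124 726.7 726.7 1 -20.1
ptr 136 712.7 722.6 7 -18.1
ptr 148 706.9 711.1 4 -18.2
ptr 160 697.5 702.6 4 -18.3
ptr 172 686.0 693.6 5 -18.2
ptr 184 667.0 684.5 2 -17.7
ptr 196 651.2 676.1 7 -17.5
ptr 208 650.7 675.4 25 -17.6
scene 262
-290 510.8 513.8 130.1 8
-270 476.3 481.2 129.2 3
-250 467.6 471.2 130.2 9
-230 468.2 473.4 130.3 11
-210 470.9 475.4 130.7 11
-190 473.0 478.1 130.6 11
-170 475.6 481.6 130.8 11
-150 481.2 485.3 130.6 10
-6 lid x [534.9 719.8] y [-256.   -55.1] rect ((601.7044067382812, -217.0433349609375), (207.2329559326172, 194.5735626220703), 82.11543273925781)
-8 lid x [537.8 723.1] y [-233.1  -33.6] rect ((601.7044067382812, -217.0433349609375), (207.2329559326172, 194.5735626220703), 82.11543273925781)
-10 lid x [540.1 728.5] y [-211.5  -11.3] rect ((601.7044067382812, -217.0433349609375), (207.2329559326172, 194.5735626220703), 82.11543273925781)
ptr 100 700.2 700.2 1 -31.7
ptr 112 690.9 721.5 4 -18.2
ptr 124 687.2 726.8 21 -14.3
ptr 136 631.1 725.8 28 -14.8
ptr 148 633.8 711.4 23 -15.3
ptr 160 688.9 703.9 16 -15.5
ptr 172 675.1 694.8 22 -13.7
ptr 184 660.7 687.5 23 -15.3
ptr 196 649.1 678.1 26 -14.9
ptr 208 653.1 678.0 28 -13.1
```

```bash
cat >> h.py <<'E'
def down(yaw,flip=False):  # jaw axis at yaw
    x=np.array([np.cos(yaw),np.sin(yaw),0])*(-1 if flip else 1); y=np.array([0,0,-1.]); return R2q(np.column_stack([x,y,np.cross(x,y)]))
E
python3 - <<'E'
from h import *
s=bot.read_state(); print(q2R(s["tool_rot"]).round(2).tolist())
yb,ys,yc=np.radians(9.1),np.radians(17.2),np.radians(-8)
for f in(0,1):
    for p,y in(([600,-216,300],yb),([600,-216,238],yb),([400,162,300],ys),([528,202,206],ys),([476,-203,124],yc),([555,-214,296],yc)):
        j=bot.ik(p,down(y,f)); print(f,p,None if j is None else np.round(j,2))
E
```

```text
[[0.36, -0.0, -0.93], [0.93, -0.0, 0.36], [-0.0, -1.0, 0.0]]
0 [600, -216, 300] [-0.4   0.47  1.17 -0.    1.5  -0.56]
0 [600, -216, 238] [-0.4   0.51  1.26 -0.    1.37 -0.56]
0 [400, 162, 300] [ 0.3  -0.01  1.76 -0.    1.39 -0.  ]
0 [528, 202, 206] [ 0.3   0.37  1.53 -0.    1.24  0.  ]
0 [476, -203, 124] [-0.47  0.37  1.74 -0.    1.03 -0.33]
0 [555, -214, 296] [-0.43  0.37  1.32 -0.    1.45 -0.29]
1 [600, -216, 300] None
1 [600, -216, 238] None
1 [400, 162, 300] None
1 [528, 202, 206] None
1 [476, -203, 124] None
1 [555, -214, 296] None
```

```bash
python3 - <<'E'
from h import *
yb=np.radians(9.1)
s=bot.read_state(); p=s["ee_pos"]; bot.servo_line([p[0],p[1],360],speed=200)
bot.move_to([600,-216,360],down(yb)); 
c=cam("wrist"); P=cloud(c)
with np.errstate(invalid='ignore'): m=((P>[520,-330,228])&(P<[680,-110,252])).all(-1)
Q=P[m]; mm=Q.mean(0); d=np.linalg.svd(Q-mm)[2][0]; t=(Q-mm)@d
print(len(Q),mm,d,mm+d*t.min(),mm+d*t.max(),np.percentile(Q[:,2],90))
cv2.imwrite("pics/w1.png",c["image"]); print(bot.read_state()["clock"],bot.read_state()["ee_pos"])
E
```

```text
1689 [ 599.88798902 -214.11737415  242.12253881] [ 0.15725263 -0.98755726 -0.00150896] [ 590.1176698  -152.75910406  242.21629246] [ 610.77487557 -282.48776309  242.01807085] 243.45243230937808
3.7833 [ 600.19610019 -215.31758741  360.08601059]
```

View pics/w1.png

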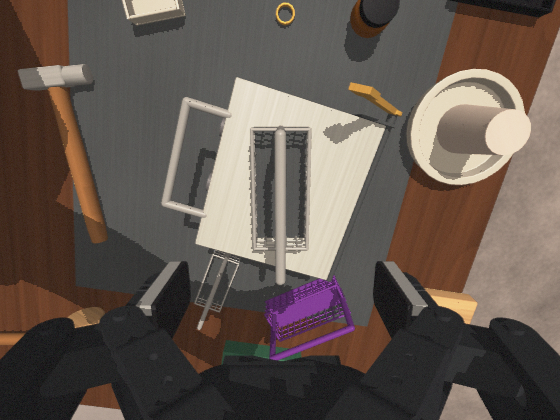

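The wrist view shows the top bar upright at column 281 and the lid bar at (180,155). The bar's measured middle is (600.4,-217.6,238), which agrees with the other views.

```bash
python3 - <<'E'
from h import *
yb,ys=np.radians(9.1),np.radians(17.2)
bot.move_gripper(60,30)
bot.servo_line([600.4,-217.6,237],speed=150)
bot.move_gripper(0,40); print(bot.read_state()["grip_width"],bot.read_state()["ft_force"])
bot.servo_line([600.4,-217.6,310],speed=120)
s=bot.read_state(); print(s["grip_width"],s["ft_force"])
bot.servo_line([430,-190,310],speed=200)
bot.move_to([394,160,310],down(ys)); bot.dwell(.4)
c=cam("top"); cv2.imwrite("pics/t2.png",c["image"][100:320,100:460])
c=cam("scene");P=cloud(c)
with np.errstate(invalid='ignore'): m=((P>[300,60,150])&(P<[470,260,320])).all(-1)
cv2.imwrite("pics/s2.png",c["image"][130:370,150:510])
s=bot.read_state(); print(s["grip_width"],s["ft_force"],s["ee_pos"],s["clock"])
E
```

```text
7.376635637168345 [-2.26386212 -0.35956908  3.82305526]
7.4536293243718275 [-0.27407543  1.04141247 -2.87524584]
7.616539591079069 [-0.26427826  0.17647742 -2.63431922] [394.04818045 159.89486107 309.99573348] 9.25
```

View pics/s2.png

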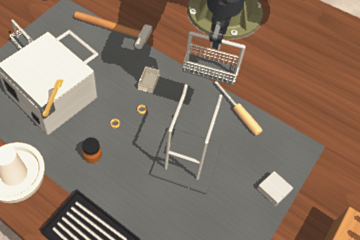

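The basket hangs level from the gripper at (215,55) in the crop, in front of the hooks at (195,115). Next it goes on the hooks.

```bash
python3 - <<'E'
from h import *
h=np.array([528.2,202.0]); f=np.array([.955,.296])
a=h-140*f
bot.servo_line([*a,242],speed=150); bot.dwell(.2)
print("fwd hit",bot.servo_line([*h,242],speed=120,until_force=8))
bot.dwell(.2)
print("down hit",bot.servo_line([*h,205.5],speed=50,until_force=5))
s=bot.read_state(); print(s["ee_pos"],s["ft_force"],s["clock"])
c=cam("scene"); cv2.imwrite("pics/s3.png",cv2.resize(c["image"][170:350,240:420],(540,540)))
E
```

```text
fwd hit False
down hit True
[527.98383064 201.88919649 207.11968755] [-1.79063959 -0.01555858  6.29990168] 12.2333
```

View pics/s3.png

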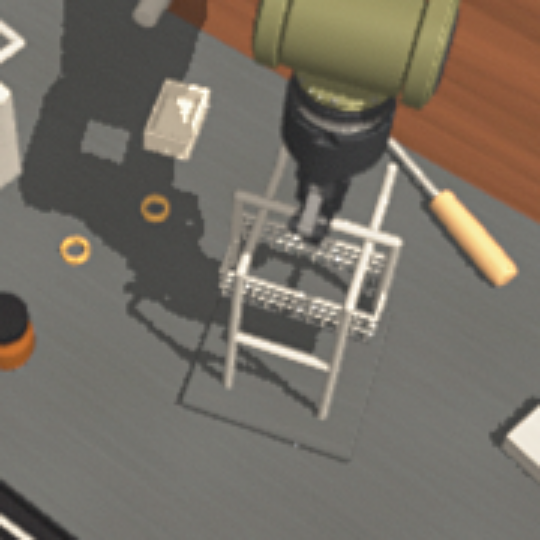

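Bar rests across both rods at the expected height. The view shows rods passing inside the bail at (245,265) and (365,245). I release, check, then measure lid bar and pointer.

```bash
python3 - <<'E'
from h import *
import pickle
h=[528.2,202.0]
bot.move_gripper(45,20); bot.dwell(.2)
bot.servo_line([*h,330],speed=120)
bot.move_to([476.4,-202.8,330],down(np.radians(-8)))
s=bot.read_state(); print(s["clock"],s["ft_force"])
o=np.array([585.5,219.8,0]); a=np.radians(17.2); M=R.from_euler('z',a).as_matrix()
for n in("top","scene"):
    c=cam(n); pickle.dump(c,open(n+"2.pkl","wb")); L=(cloud(c)-o)@M
    with np.errstate(invalid='ignore'): m=((L>[-100,-80,203])&(L<[-20,80,222])).all(-1)
    for y in(-55,-25,0,25,55):
        k=L[m]; k=k[abs(k[:,1]-y)<8]; print(n,y,len(k),k.mean(0).round(1) if len(k) else 0)
    k=L[m]; k=k[k[:,2]>207]; print("y range",k[:,1].min(),k[:,1].max())
c=cam("wrist"); cv2.imwrite("pics/w4.png",c["image"]); pickle.dump(c,open("w4.pkl","wb")); P=cloud(c)
M=R.from_euler('z',np.radians(-8)).as_matrix(); L=P@M
with np.errstate(invalid='ignore'): m=((L>[485,-215,110])&(L<[515,-55,135])).all(-1)
Q=L[m];print("lidbar",len(Q),"y'",Q[:,1].min(),Q[:,1].max(),"z",np.percentile(Q[:,2],95))
for y in range(-190,-75,20):
    k=Q[(abs(Q[:,1]-y)<5)&(Q[:,2]>118)]; print(y,len(k),(k[:,0].min()+k[:,0].max())/2 if len(k) else 0)
E
```

```text
15.625 [ 0.25372986 -0.06892283 -0.91661524]
top -55 26 [-61.  -55.  211.6]
top -25 26 [-60.6 -25.3 210.8]
top 0 27 [-6.080e+01 -2.000e-01  2.115e+02]
top 25 26 [-61.2  24.7 211.9]
top 55 28 [-60.8  54.8 211.4]
y range -67.39156984584952 62.393765645334454
scene -55 26 [-58.3 -55.3 211.4]
scene -25 26 [-57.7 -25.1 212. ]
scene 0 27 [-5.870e+01  1.000e-01  2.113e+02]
scene 25 28 [-58.2  25.2 212.1]
scene 55 30 [-58.1  55.4 211.3]
y range -64.78595967463713 65.87445487386118
lidbar 1218 y' -199.27692947548002 -71.4198589789989 z 130.3461718863242
-190 125 505.3217732522337
-170 80 500.7933694315559
-150 83 500.77735838987815
-130 81 500.77220934385093
-110 85 500.76442183579644
-90 89 500.7629128620756
```

View pics/w4.png

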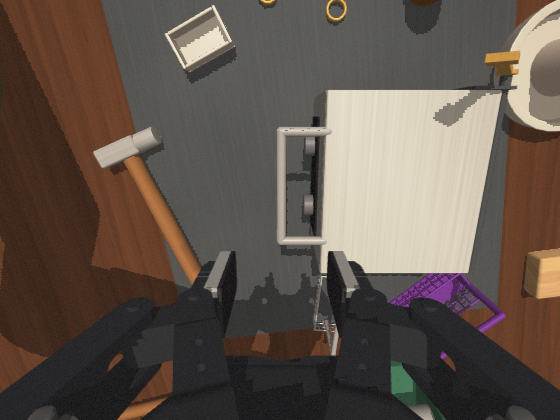

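Basket hangs at stand-frame (-60,0), level. Lid bar at x'=500.8, y'=-135.3, yaw −8°. The wrist view shows bar at (283,185) and pointer at (500,62). Now the pointer angle, via rays onto its plane.

```bash
python3 - <<'E'
from h import *
import pickle
M=R.from_euler('z',np.radians(-8)).as_matrix()
c=pickle.load(open("scene2.pkl","rb")); L=cloud(c)@M
hsv=cv2.cvtColor(c["image"],cv2.COLOR_BGR2HSV)
with np.errstate(invalid='ignore'):
    m=((hsv[...,0]>10)&(hsv[...,0]<30)&(hsv[...,1]>110)&((L>[600,-32,100])&(L<[750,-5,235])).all(-1))
n,l,st,_=cv2.connectedComponentsWithStats(m.astype(np.uint8)); k=1+st[1:,4].argmax(); m=l==k
v,u=np.nonzero(m); eye=M.T@c["eye"]
pts=[]
for U,V in zip(u,v):
    d=M.T@ray(c,U,V); q=eye+d*((-16.3-eye[1])/d[1]); pts.append([q[0]-720.8,q[2]-124])
p=np.array(pts); print(len(p)); 
print("rect",cv2.minAreaRect(p.astype(np.float32)))
print("depth y' median",np.median(L[m][:,1]))
mu=p.mean(0);d=np.linalg.svd(p-mu)[2][0];print("PCA angle",np.arctan2(abs(d[1]),abs(d[0])),"centroid",mu,np.arctan2(mu[1],-mu[0]))
th=0.9
for th in(.85,.9,.95):
    r=-p[:,0]*np.cos(th)+p[:,1]*np.sin(th); w=p[:,0]*np.sin(th)+p[:,1]*np.cos(th)
    print(th,"r",r.min(),r.max(),[(a,w[abs(r-a)<7].min().round(1),w[abs(r-a)<7].max().round(1)) for a in range(0,105,15) if (abs(r-a)<7).any()])
E
```

```text
182
rect ((-28.469173431396484, 41.889991760253906), (23.292131423950195, 113.27790069580078), 36.264625549316406)
depth y' median -17.10168140094154
PCA angle 0.9438190908258836 centroid [-29.80405421  44.70765291] 0.9828099477752448
0.85 r -5.775578626756105 105.8767350976548 [(0, np.float64(-8.7), np.float64(14.0)), (15, np.float64(-4.8), np.float64(12.3)), (30, np.float64(-2.6), np.float64(14.3)), (45, np.float64(-2.4), np.float64(14.4)), (60, np.float64(1.6), np.float64(14.6)), (75, np.float64(1.7), np.float64(16.5)), (90, np.float64(-1.7), np.float64(20.3))]
0.9 r -5.922182843923298 106.7617996437063 [(0, np.float64(-8.8), np.float64(13.7)), (15, np.float64(-5.5), np.float64(11.7)), (30, np.float64(-4.1), np.float64(12.7)), (45, np.float64(-4.4), np.float64(12.0)), (60, np.float64(-1.5), np.float64(11.7)), (75, np.float64(-1.7), np.float64(12.9)), (90, np.float64(-6.3), np.float64(15.8))]
0.95 r -6.053984688193887 107.38001529111897 [(0, np.float64(-9.0), np.float64(13.4)), (15, np.float64(-6.3), np.float64(11.3)), (30, np.float64(-5.7), np.float64(11.1)), (45, np.float64(-5.2), np.float64(9.5)), (60, np.float64(-4.7), np.float64(8.9)), (75, np.float64(-5.2), np.float64(9.4)), (90, np.float64(-10.9), np.float64(11.3))]
```

```bash
cat >> h.py <<'E'
MC=R.from_euler('z',np.radians(-8)).as_matrix(); XH,YC=720.8,-135.3
def arc(th,dz=3): return MC@np.array([XH-220*np.cos(th),YC,124+220*np.sin(th)+dz])
E
python3 - <<'E'
from h import *
bot.move_gripper(30,40)
p=arc(0); bot.servo_line([p[0],p[1],180],attitude=down(np.radians(-8)),speed=150)
print("hit",bot.servo_line(p,speed=80,until_force=8))
bot.move_gripper(0,50); s=bot.read_state(); print(s["grip_width"],s["ft_force"],s["ee_pos"])
for th in np.linspace(0,.935,13)[1:]:
    bot.servo_line(arc(th),speed=60); s=bot.read_state()
    print(round(th,2),s["ft_force"].round(1),round(s["grip_width"],1))
    if np.linalg.norm(s["ft_force"])>35: print("STOP");break
bot.dwell(.3)
c=cam("scene"); cv2.imwrite("pics/s5.png",cv2.resize(c["image"][120:290,130:330],(800,680))[:600])
import pickle; pickle.dump(c,open("scene3.pkl","wb")); pickle.dump(cam("top"),open("top3.pkl","wb")); print(s["clock"],s["ee_pos"])
E
```

```text
hit False
7.619002764382649 [-11.89286604   2.50082013   8.36036777] [ 476.15318227 -203.60188272  127.52007154]
0.08 [-7.1 -0.5 -2.1] 8.1
0.16 [-8.9 -0.2 -1.2] 7.8
0.23 [-12.3   1.   -0.2] 8.0
0.31 [-12.3   0.9   0.9] 8.1
0.39 [-18.6   2.1   4.6] 7.7
0.47 [-21.5   3.4   9.1] 7.6
0.55 [-24.    4.5  12.2] 8.0
0.62 [-27.2   6.   16.8] 8.1
0.7 [-28.8   7.   20.8] 7.9
STOP
22.2583 [ 526.57569712 -210.66645621  271.04377234]
```

View pics/s5.png

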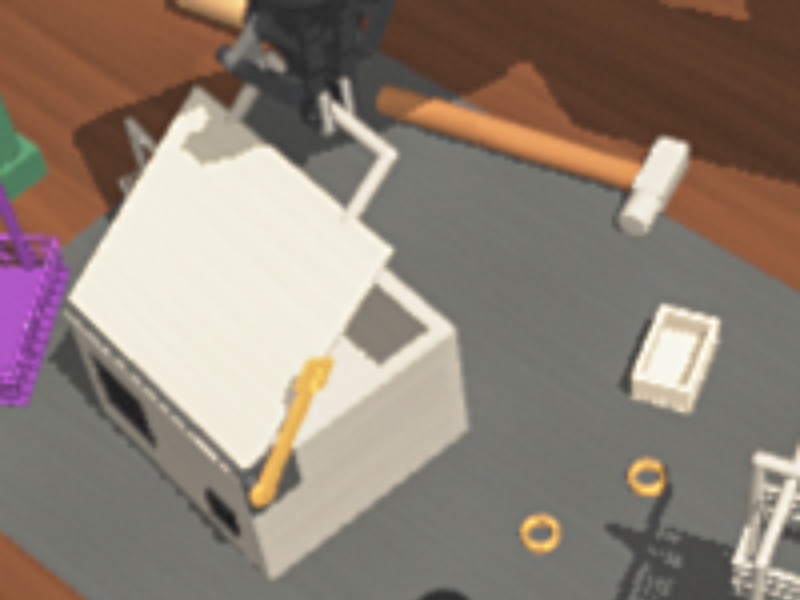

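The lid is up about 0.7 and the pointer is untouched at (290,430). A radial push of about 35 N has built up because my arc radius is slightly small. I relieve it along the radius and go on with force feedback.

```bash
cat > lid.py <<'E'
from h import *
import pickle
def lidangle(c):
    L=cloud(c)@MC; hsv=cv2.cvtColor(c["image"],cv2.COLOR_BGR2HSV)
    with np.errstate(invalid='ignore'):
        m=(hsv[...,1]<70)&(hsv[...,2]>120)&((L>[XH-130,YC-85,150])&(L<[XH-10,YC+85,280])).all(-1)
    Q=L[m]; 
    for _ in range(3):
        mu=Q.mean(0); n=np.linalg.svd(Q-mu,full_matrices=False)[2][2]; e=abs((Q-mu)@n); Q=Q[e<max(3*np.median(e),2)]
    n=n*np.sign(n[2]); return np.arctan2(-n[0],n[2]),len(Q),e.mean(),n
E
python3 - <<'E'
from lid import *
print("lid",[lidangle(pickle.load(open(f,"rb"))) for f in("scene3.pkl","top3.pkl")])
dr=0; th=.70125
for i in range(14):
    th=min(.935,th+.03) if i>2 else th
    u=MC@np.array([-np.cos(th),0,np.sin(th)])
    f=bot.read_state()["ft_force"]@u
    if f>30 and i>6: print("high",f)
    dr+=np.clip(f*.05,-1,1)
    bot.servo_line(arc(th)+dr*u,speed=30); s=bot.read_state()
    print(round(th,3),round(dr,2),s["ft_force"].round(1),round(s["ft_force"]@u,1),round(s["grip_width"],1))
bot.dwell(.3)
for n in("scene","top"):
    c=cam(n); pickle.dump(c,open(n+"4.pkl","wb")); print(n,lidangle(c))
    if n=="scene": cv2.imwrite("pics/s6.png",cv2.resize(c["image"][120:290,130:330],(800,680))[:600])
print(bot.read_state()["clock"])
E
```

```text
lid [(np.float64(-0.6926707263900111), 2503, np.float64(1.2617491835397958), array([0.63859414, 0.00132247, 0.76954258])), (np.float64(-0.6921416480145401), 969, np.float64(0.7617526561027662), array([0.63818714, 0.00099996, 0.76988062]))]
0.701 1.0 [-19.6   4.3  12.3] 23.2 8.3
0.701 2.0 [-9.9  2.7  5.3] 11.2 8.2
0.701 2.56 [-6.   2.2  3. ] 6.7 7.8
0.731 2.89 [-7.5  2.4  3.7] 8.3 7.6
0.761 3.3 [-5.4  1.2  1.8] 5.2 7.7
0.791 3.56 [-5.1  2.4  1.8] 5.0 7.9
0.821 3.81 [-3.9  1.4  2.3] 4.5 7.8
0.851 4.03 [-4.3  1.1  1.5] 4.0 7.6
0.881 4.23 [-3.8  2.5  2.2] 4.3 7.8
0.911 4.44 [-2.7  2.7  0.8] 2.4 8.0
0.935 4.56 [-1.5  1.8  0.1] 1.1 8.2
0.935 4.61 [-0.4  2.6 -4.1] -2.8 8.2
0.935 4.47 [-1.1  3.6 -3.2] -1.6 8.1
0.935 4.39 [-1.4  4.7 -1.3] 0.1 8.3
scene (np.float64(-0.9260053662022164), 2523, np.float64(1.0479500439806855), array([0.79922212, 0.00287722, 0.60102889]))
top (np.float64(-0.9248970029885158), 678, np.float64(0.5092103263520973), array([0.79855819, 0.00121008, 0.6019164 ]))
27.5083
```

View pics/s6.png

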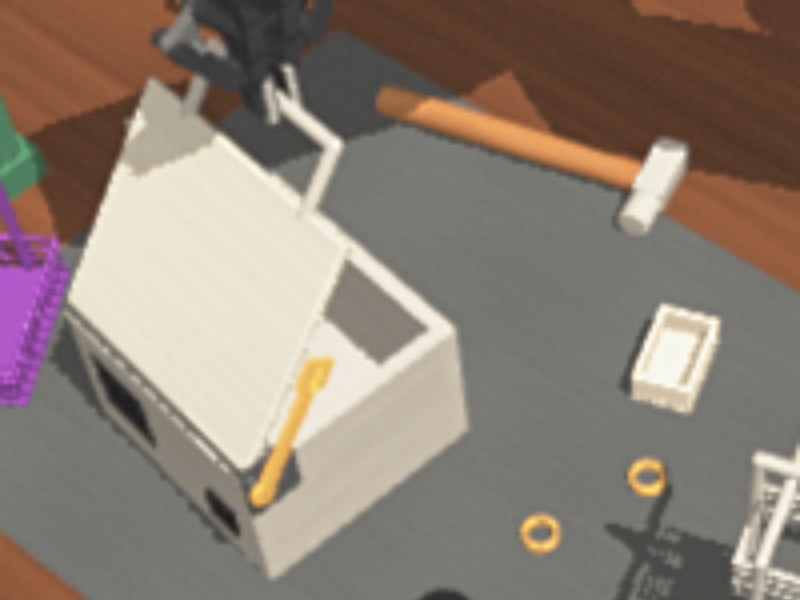

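Lid holds at 0.925 by the plane fit from both cameras, and its edge looks parallel to the pointer's. One cross-check of the pointer and basket before handing in.

```bash
python3 - <<'E'
from lid import *
def ptr(c):
    L=cloud(c)@MC; hsv=cv2.cvtColor(c["image"],cv2.COLOR_BGR2HSV)
    with np.errstate(invalid='ignore'):
        m=(hsv[...,0]>10)&(hsv[...,0]<30)&(hsv[...,1]>110)&((L>[600,-32,100])&(L<[750,-5,235])).all(-1)
    n,l,st,_=cv2.connectedComponentsWithStats(m.astype(np.uint8)); m=l==1+st[1:,4].argmax()
    eye=MC.T@c["eye"]; vs=np.unique(np.nonzero(m)[0]); vs=vs[4:-4]; p=[]
    for V in vs:
        d=MC.T@ray(c,np.nonzero(m[V])[0].mean(),V); q=eye+d*((-16.3-eye[1])/d[1]); p.append([q[0],q[2]])
    p=np.array(p); d=np.linalg.svd(p-p.mean(0))[2][0]; return np.arctan2(abs(d[1]),abs(d[0])),p[0],len(p)
for f in("scene2","scene4"): print(f,ptr(pickle.load(open(f+".pkl","rb"))))
M=R.from_euler('z',np.radians(17.2)).as_matrix(); L=(cloud(cam("top"))-[585.5,219.8,0])@M
with np.errstate(invalid='ignore'): k=L[((L>[-100,-30,205])&(L<[-20,30,222])).all(-1)]
print("bail",k.mean(0)); s=bot.read_state(); print(s["qvel"].round(4),s["ft_force"],s["grip_width"],s["clock"])
E
```

```text
scene2 (np.float64(0.9392217714616563), array([666.04091   , 200.57858803]), 29)
scene4 (np.float64(0.9429855671388), array([665.42485969, 204.0900404 ]), 30)
bail [-60.8715648   -0.52042318 211.59989445]
[-0.0013 -0.0003  0.0008  0.0002  0.0006  0.0003] [-2.11984508  3.5849402  -1.78716841] 7.778903523699038 27.5583
```

Pointer 0.94, lid 0.925: well within 0.09. Basket unchanged. Handing in.

```bash
python3 -c "
from rig import bot
print(bot.finish_job()); print(bot.read_state()['clock'])"
```

```text
the job is handed in; nothing more can be done
None
the job is handed in; nothing more can be done
```

The basket hangs by its handle on both hooks and is let go. The gripper is holding the lid up by its front bar, lined up with the pointer. I handed the job in at about 27.6 s of the 72 s; no verdict is reported.

**Basket:** the last check put the middle of its top bar at (-61, -1) mm in the stand's frame. Its top surface was at z ≈ 212 mm, which fits a bar resting on the hooks.

**Lid:** it stood at 0.925 rad by plane fits from two cameras. The pointer read 0.94 rad by casting rays onto its plane, so the two differ by about 0.015 rad against the 0.09 allowed. The fingers had the bar gripped and the arm was still.

**Pointer:** its angle read 0.939 rad before the lift and 0.943 rad after, so it was not shifted as far as I can measure.

**What disagreed or was not checked:**
- **Lift force:** my first lifting arc was a few mm too tight. About 36 N built up at the wrist (limit 120 N), so I stopped at 0.70 rad, eased it off and finished with force feedback.
- **Pointer by eye:** a rough comparison of slopes in the image gave the pointer as about 0.90 rad. That is still inside the tolerance.
- **Bystanders:** I only looked at them in the pictures and saw no movement. I did not measure them.

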